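Park the grease caddy in its bay

TASK

Wheel the green grease caddy by its handle towards its parking bay so that all four swivel castors trail straight behind their pins before it goes in, then steer it squarely between the two rails and press it gently home until the red catch drops behind the bar on its nose and holds it against the spring buffer; then let go. Keep all its wheels on the bench and the grease pot standing in the tray, feel for the buffer without driving it anywhere near the end of its travel or forcing the caddy against the rails, and leave the other things on the bench where they are.

Things in the scene. Friction and masses are not known exactly. Their poses are not given: they have to be found in the camera images.
- caddy: Grease caddy, a green steel tray 130 mm long (x), 112 mm wide (y), underside 36 mm and rim 56 mm above the bench, on four black twin-wheel swivel castors; about 1 kg with its pot. Origin on the bench under the tray's centre; x forward to the nose, y left, z up. Swivel pins at x = +/-45, y = +/-40 mm. The castors start turned any way.
- handle (a point): Centre of the caddy's push handle: a level round bar with a black grip, 12 to 14 mm thick, 64 mm long, lying across the caddy (along y), 100 mm above the bench and 100 mm behind the caddy's origin, carried at its ends by two bent tubes. Best taken from above, a finger in front of and one behind the bar. Axes as the caddy's.
- nose_bar (a point): Centre of the steel bar across the caddy's nose, 8 mm thick, 52 mm long, 28 mm above the bench, 98 mm ahead of the caddy's origin. It meets the buffer and is held by the catch. Axes as the caddy's.
- wheel_fl (a point): Centre of the front left castor's wheels (domed, 25 mm diameter, 25 mm wide over both), 11 mm from its pin; its x points from the wheels to the pin. Trailing straight it lies at x = +34, y = +40 mm in the caddy's frame. Rolled straight ahead for 60 mm, any castor swings round and trails straight; only then do the wheels, 105 mm over their outer faces, fit the rails.
- wheel_fr (a point): The same for the front right castor: straight at x = +34 mm, y = -40 mm in the caddy's frame.
- wheel_rl (a point): The same for the rear left castor: straight at x = -56 mm, y = +40 mm in the caddy's frame.
- wheel_rr (a point): The same for the rear right castor: straight at x = -56 mm, y = -40 mm in the caddy's frame.
- pot_mid (a point): Centre of the yellow grease pot, 88 mm across and 66 mm high, 33 mm above its underside; it stands loose in the caddy's tray, its top 106 mm above the bench.
- bay: Parking bay screwed to the bench: two dark steel rails 18 mm high, 190 mm long, 112 mm apart inside, their yellow ends flared outward over 42 mm at the mouth. Origin on the bench midway between the rails where they become straight; x inward along the rails (the caddy drives in along x, nose first), y left, z up. A catch unit with buffer stands at the inner end.
- buffer (a joint): Travel of the catch unit's spring buffer (m): 0 free, 0.005 solid; 4.5 N/mm; on the centre line, 28 mm up. Its face is 160 to 208 mm in from the bay's origin; its exact place is not given and must be felt. The nose bar lifts the red catch over the last 15 mm (2 to 4 N); this drops with the buffer 1 to 1.3 mm in (4 to 6 N push) and holds it near 1 mm. Over 3.5 mm (16 N): overdriven.
- oil_can_mid (a point): Red oil can, 76 x 90 x 152 mm, loose bystander; point 50 mm above the bench.
- tape_measure_mid (a point): Pocket tape measure standing at the back, black with a yellow face, 36 x 79 x 66 mm, loose bystander; its middle.
Not all that is in view belongs to the job. What is shaped like the part that bears buffer but blue is not meant.

How it is judged (in metres and radians):
On the way, in this order (a step that is already met when the one before it is completed fails the run):
1. all four castors trail straight (within about 25 degrees) behind their pins while the caddy's front pins are still outside the straight rails (x of each of wheel_fl, wheel_fr in the frame of caddy below 0.035 m and x of each of wheel_rl, wheel_rr in the frame of caddy below -0.055 m and x of caddy in the frame of bay below -0.05 m), for 0.1 s.
2. the front wheels run between the rails, the caddy square to them (5 degrees, 8 mm), all castors still trailing (x of each of wheel_fl, wheel_fr in the frame of caddy below 0.035 m and x of each of wheel_rl, wheel_rr in the frame of caddy below -0.055 m and y of caddy in the frame of bay between -0.008 and 0.008 m and angle between the x axis of caddy and the x axis of bay, either way round below 0.09 rad and x of caddy in the frame of bay above 0 m), for 0.1 s.
At the end, for the whole second after the job is handed in: The caddy stands at rest and level in the bay, square to the rails (within 5 degrees and 8 mm of the centre line), let go, and the catch holds its nose bar against the buffer, which stays pressed in by 0.5 to 2.5 mm; the grease pot stands upright in the tray (y of caddy in the frame of bay between -0.008 and 0.008 m and angle between the x axis of caddy and the x axis of bay, either way round below 0.09 rad and x of caddy in the frame of bay above 0.052 m and value of joint buffer between 0.0005 and 0.0025 m and linear speed of caddy below 0.01 m/s and angle between caddy's own z axis and vertical below 0.06 rad and horizontal distance between pot_mid and caddy below 0.03 m and angle between pot_mid's own z axis and vertical below 0.1 rad); the robot touches nothing.
It fails at once if the buffer is overdriven: pressed in by more than 3.5 mm (about 16 N) (value of joint buffer above 0.0035 m).
It fails at once if the caddy is forced against the rails with more than 15 N (contact force between caddy and bay above 15 N).
It fails at once if the caddy is lifted off the bench (10 mm) or tipped (10 degrees) (height (world z) of caddy above 0.01 m or angle between caddy's own z axis and vertical above 0.17 rad).
It fails at once if the grease pot is tipped (17 degrees) or leaves the tray (angle between pot_mid's own z axis and vertical above 0.3 rad or horizontal distance between pot_mid and caddy above 0.05 m).
It fails at once if the oil can or the tape measure is moved by more than 30 mm (distance of any of oil_can_mid, tape_measure_mid from where it was at the start of the episode above 0.03 m).
It also fails if it takes over 54 s, if anything falls off the work surface, if the arm or the gripper's body presses on something with over 40 N, if the wrist force passes 120 N, or if a joint passes its speed limit or range.

ROBOT

A 6-joint arm with a two-finger parallel gripper is mounted at the origin on a cart in front of the work surface, level with it; the furniture and walls round the work are solid. World frame = base frame: x ahead of the robot, y to its left, z up, the work surface at z = 0. Lengths are in mm, angles in rad, forces in N, time in s.
With the tool pointing down it reaches from about 325 to 925 mm from the base axis. Payload 3.1 kg.
Tool frame: the origin (TCP) lies at the very end of the fingers, on their centre line; the grasp point (between the pads) lies 19 mm behind it (grip_depth is the distance from the TCP to the grasp point, in mm); z points along the fingers, y is the line along which they close (so a half turn about z gives the same grasp; the last joint's range is limited). The gripper opens to 85 mm and grips with 20 to 120 N. Pads are 22 mm wide; open, the fingers measure 114 mm over their backs; the gripper's body (76 mm by 85 mm) begins 54 mm behind the grasp point. The pads swing forward as they close: fully open they stand 13 mm farther back than shut.
Start: joints at [-1.319, 0.217, 1.613, -0, 1.311, -0.112], TCP at [222.414, -584.099, 231.3] pointing down, gripper open.
Joint ranges: [-2.75, 2.75], [-0.78, 2.1], [0.31, 2.55], [-1.13, 4.27], [0.13, 2.63], [-2.58, 2.58]. Speed limits (rad/s): [2.79, 2.79, 3.14, 3.14, 3.14, 3.14].

INTERFACE

Orientations are given as a unit quaternion [x, y, z, w].
In Python, from plant import reach, move_linear, movej, grip, pause, solve_ik, get_obs, snapshot, PlanningError, hand_in, grip_depth gives the robot as it stands. Calls block until the motion is done:
- reach(position, orientation): joint-space move of the TCP to a pose.
- move_linear(position, rot=None, vel=150, until_force=None): straight line of the TCP; rot=None keeps the orientation; vel is the mean speed in mm/s. With until_force (N) it stops when the force on the tool has changed by that much, and returns True; else False.
- movej(angles): joint-space move.
- grip(opening, grasp_force=None): opening from 0.0 (shut) to 1.0 (fully open); grasp_force is the grip in N (None keeps the last); returns when the fingers have stopped.
- pause(seconds).
- solve_ik(position, orientation): joint angles nearest the present ones, or None.
- get_obs(): the state.
- snapshot(name): name is "scene" or "top"; returns a dict with "frame" (400x640x3 uint8, red, green, blue), "z_map" (400x640 float32, mm along the optical axis (not along the pixel's ray), 0 where there is no reading), "fx", "fy", "cx", "cy" (pixels), "xyz" and "rotation" of the camera in the world. Camera axes: x right, y down, z forward; pixel columns grow to the right and rows downward; lengths in mm; the calibration is good to about 2 mm. A picture is of the moment at which its call begins.
A pose or a line that the arm cannot do raises PlanningError and nothing moves.
- hand_in(): hands the job in; it is judged then, once.
The state is a dict: "time_s": time; "joints": joint angles; "joint_vel": joint speeds; "joint_efforts": joint torques, N m; "ee_pos": TCP position; "tool_rot": TCP orientation; "contact_force": force on the tool from outside, world axes, zero at the start; "moment": the same for the moment, N m; "opening": opening from 0.0 (shut) to 1.0 (fully open); "gripper_force": force on a finger pad.
Only numpy, scipy, OpenCV 4.12 (cv2) and the standard library are available. Lean on these libraries where they do the work, as an engineer would, in place of code of your own. Each camera call takes 0.05 s, during which the arm holds its last target. There are 200 camera calls.

## Working session

There is one attempt and no reset: what is moved stays moved. The work goes in short steps, each a Python script; the robot and the scene stay as the last script left them, time stands still between calls to the robot, and variables do not carry over. Pictures are saved under pics/ and viewed, at most 10 in all, crops included, and the job is handed in when it is done.

```bash
ls; mkdir -p pics
python3 - <<'E'
from plant import *
import cv2,numpy as np
for n in("scene","top"):
    s=snapshot(n); cv2.imwrite(f"pics/{n}0.png",s["frame"][:,:,::-1]); np.savez(f"{n}0.npz",**s)
    print(n,s["fx"],s["fy"],s["cx"],s["cy"],s["xyz"],np.round(s["rotation"],3).tolist())
o=get_obs();print(o["time_s"],o["contact_force"],o["tool_rot"],o["opening"],grip_depth)
E
```

```text
pics
scene 451.8176959440159 451.8176959440159 316.62848052728754 208.49121561179615 [  0.86743282 817.66264482 729.73953701] [-0.239, 0.846, -0.455, 0.143]
top 520.923791649936 520.923791649936 328.0530192948596 201.37074282177983 [ 338.22862394  -12.81572124 1561.33975795] [-0.696, 0.715, -0.044, 0.04]
0.1 [-0.348412   -0.38934599 -0.25953954] [ 9.83498777e-01  1.80911401e-01 -8.81225282e-05 -1.10149753e-03] 1.000075786402591 18.700000000000003
```

View pics/top0.png

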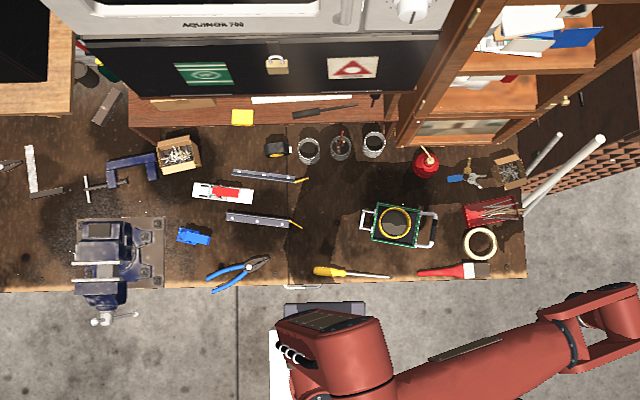

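View pics/scene0.png

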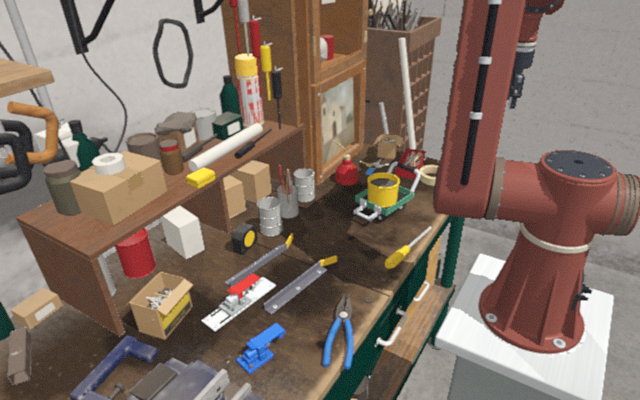

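Top view: the green caddy is at (396,225), with its handle on the right at (430,230) and its nose bar on the left at (365,220). The bay rails run (232,173)-(300,180) and (227,217)-(300,225), with the mouth facing right. The red-catch unit is at (222,190). The blue look-alike at (193,236) is the decoy.

```bash
cat > h.py <<'E'
import numpy as np,cv2
from scipy.spatial.transform import Rotation as R
def cloud(s):
    z=s["z_map"].astype(float);v,u=np.mgrid[:z.shape[0],:z.shape[1]]
    c=np.dstack([(u-s["cx"])/s["fx"]*z,(v-s["cy"])/s["fy"]*z,z])
    return c@rotm(s).T+np.array(s["xyz"])
def rotm(s):
    r=np.array(s["rotation"]); return R.from_quat(r).as_matrix() if r.size==4 else r
def ray(s,u,v,h):
    d=rotm(s)@[(u-s["cx"])/s["fx"],(v-s["cy"])/s["fy"],1]; p=np.array(s["xyz"])
    return p+d*(h-p[2])/d[2]
E
python3 - <<'E'
from h import *
np.set_printoptions(precision=1,suppress=True)
t=np.load("top0.npz");s=np.load("scene0.npz")
P=cloud(t);f=t["frame"].astype(int)
print("bench z",[P[y,x] for x,y in((260,200),(340,230),(460,200))])
hsv=cv2.cvtColor(t["frame"],cv2.COLOR_RGB2HSV)
print("handle cands z=100",[ray(t,u,v,100) for u,v in((437,214),(431,246),(420,212),(417,245))])
for nm,box in(("railL",(225,165,312,186)),("railR",(220,208,305,230))):
    x0,y0,x1,y1=box; q=P[y0:y1,x0:x1]; h=q[...,2]; m=(h>12)&(h<26)
    pts=q[m][:,:2]; print(nm,m.sum(),pts.min(0),pts.max(0)); 
    c=hsv[y0:y1,x0:x1]; ym=(c[...,0]>15)&(c[...,0]<35)&(c[...,1]>150)&(c[...,2]>120)
    print(" yellow",ym.sum(), q[ym][:,:2].min(0) if ym.any() else 0,q[ym][:,:2].max(0))
    mm=m&~ym; p=q[mm]; l=cv2.fitLine(p[:,:2].astype(np.float32),cv2.DIST_HUBER,0,.01,.01).ravel();print(" line",l,np.arctan2(l[1],l[0]), p[:,1].min(),p[:,1].max())
g=(hsv[...,0]>60)&(hsv[...,0]<95)&(hsv[...,1]>90)&(hsv[...,2]>50);g[:190]=0;g[260:]=0;g[:,:350]=0;g[:,460:]=0
p=P[g];k=(p[:,2]>45)&(p[:,2]<65);print("green",g.sum(),k.sum(),cv2.minAreaRect(p[k][:,:2].astype(np.float32)),p[k].mean(0))
q=P[195:260,350:450];m=(q[...,2]>88)&(q[...,2]<112)
v,u=np.nonzero(m);print("h100",[(a+350,b+195,*np.round(q[b,a]).astype(int)) for a,b in zip(u,v) if a>60][:60:3])
for n,i,b in(("A",cv2.imread("pics/top0.png"),(185,160,460,260)),):
    x0,y0,x1,y1=b
    cv2.imwrite("pics/c1.png",np.vstack([cv2.resize(i[155:255,170:320],(800,533),interpolation=2)[:290],cv2.resize(i[190:260,345:455],(480,305),interpolation=2).copy() if 0 else cv2.copyMakeBorder(cv2.resize(i[190:260,345:455],(480,305),interpolation=2),0,0,0,320,0)]))
E
```

```text
bench z [array([534.2, 181.7,  -1.6]), array([436.7, -57. ,   6.2]), array([ 518.7, -423.4,   -3.7])]
handle cands z=100 [array([ 468.7, -329.1,  100. ]), array([ 379.3, -307.7,  100. ]), array([ 475.6, -281.4,  100. ]), array([ 383.1, -268.6,  100. ])]
railL 125 [582.8  34.5] [623.5 262.7]
 yellow 31 [582.4  34.5] [600.1  77.7]
 line [  0.1   1.  597.4 167.2] 1.4309906 46.667578742582535 262.70855771405974
railR 109 [444.7  55.7] [498.7 281.3]
 yellow 25 [444.7  55.7] [471.1  93.8]
 line [  0.1   1.  483.4 189.9] 1.4211756 90.96385277787172 281.2707877529743
green 298 170 ((444.6170959472656, -218.7246551513672), (130.9077606201172, 112.30492401123047), 77.79180908203125) [ 447.5 -212.9   54.5]
h100 [(np.int64(429), np.int64(212), np.int64(476), np.int64(-309), np.int64(88)), (np.int64(431), np.int64(213), np.int64(473), np.int64(-314), np.int64(91)), (np.int64(434), np.int64(213), np.int64(472), np.int64(-321), np.int64(98)), (np.int64(432), np.int64(214), np.int64(470), np.int64(-317), np.int64(92)), (np.int64(435), np.int64(214), np.int64(469), np.int64(-324), np.int64(99)), (np.
[... 464 characters left out ...]
np.int64(434), np.int64(219), np.int64(455), np.int64(-319), np.int64(103)), (np.int64(437), np.int64(219), np.int64(454), np.int64(-328), np.int64(101)), (np.int64(435), np.int64(220), np.int64(451), np.int64(-321), np.int64(107)), (np.int64(433), np.int64(221), np.int64(449), np.int64(-316), np.int64(105)), (np.int64(437), np.int64(221), np.int64(449), np.int64(-328), np.int64(103)), (np.int64(435), np.int64(222), np.int64(446), np.int64(-321), np.int64(104)), (np.int64(433), np.int64(223), np.int64(444), np.int64(-316), np.int64(100)), (np.int64(436), np.int64(223), np.int64(443), np.int64(-325), np.int64(101)), (np.int64(433), np.int64(224), np.int64(440), np.int64(-315), np.int64(109))]
```

Run:
```python
import cv2,numpy as np
t=cv2.imread("pics/top0.png");s=cv2.imread("pics/scene0.png")
a=cv2.resize(t[195:260,350:450],(400,260),interpolation=2);b=cv2.resize(t[160:235,185:315],(400,231),interpolation=2)
c=cv2.resize(s[165:230,340:440],(400,260),interpolation=2);d=cv2.resize(s[225:335,195:345],(400,293),interpolation=2)
o=np.zeros((560,800,3),np.uint8);o[:260,:400]=a;o[:260,400:]=c;o[262:493,:400]=b;o[262:555,400:]=d
cv2.imwrite("pics/c2.png",o)
```

```text
(no output)
```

View pics/c2.png

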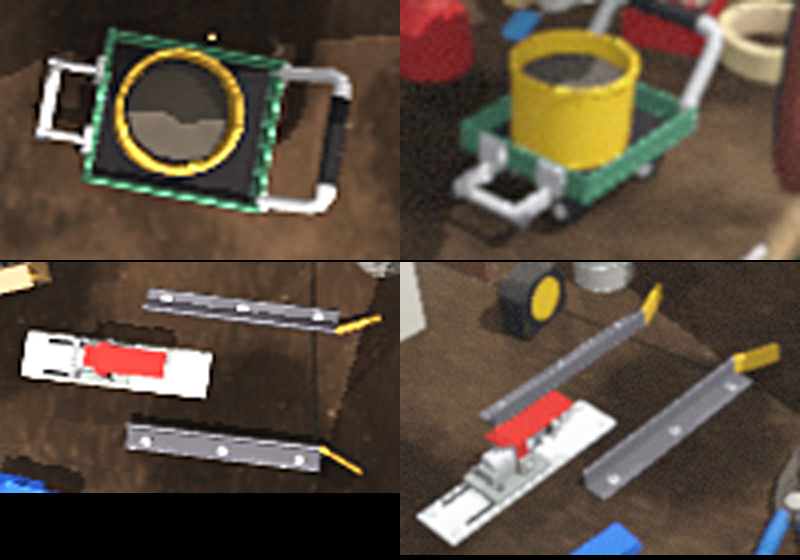

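The crops show the grey nose bar at the caddy's left, the pot upright, and the handle's black grip near top px (435,230). The bay unit has a white base and red catch. The rails are L-profiles with upright inner walls, and the yellow joins are near px (295,180) and (289,221). Next I'll refine the bay frame.

```bash
cat >> h.py <<'E'
def edges(s,a,b,h,side,n=40,w=7):
    """subpixel strongest edges across the px segment a-b; returns world pts at height h. side=+1: dark->bright along the px normal"""
    g=cv2.cvtColor(s["frame"],cv2.COLOR_RGB2GRAY).astype(np.float32);a,b=np.float32(a),np.float32(b);d=(b-a)/np.linalg.norm(b-a);nn=np.float32([-d[1],d[0]])
    k=np.arange(-w,w+.01,.25,dtype=np.float32);out=[]
    for t in np.linspace(.05,.95,n):
        p=(a+(b-a)*t)+k[:,None]*nn
        pr=cv2.remap(g,p[:,0].reshape(1,-1).astype(np.float32),p[:,1].reshape(1,-1).astype(np.float32),cv2.INTER_LINEAR).ravel()
        gr=np.gradient(cv2.GaussianBlur(pr.reshape(1,-1),(0,0),2).ravel())*side
        q=p[np.argmax(gr)];out.append(ray(s,q[0],q[1],h))
    return np.array(out)
def line(p):
    l=cv2.fitLine(p[:,:2].astype(np.float32),cv2.DIST_HUBER,0,.01,.01).ravel();d=l[:2]*np.sign(l[1]);return l[2:],d
def caddy(s,box=None):
    P=cloud(s);hsv=cv2.cvtColor(s["frame"],cv2.COLOR_RGB2HSV)
    g=(hsv[...,0]>60)&(hsv[...,0]<95)&(hsv[...,1]>90)&(hsv[...,2]>50)&(P[...,2]>45)&(P[...,2]<65)&(P[...,0]>330)&(P[...,0]<650)
    r=cv2.connectedComponentsWithStats(cv2.dilate(g.astype(np.uint8),np.ones((5,5))));i=1+np.argmax(r[2][1:,4]);v,u=np.nonzero(g&(r[1]==i))
    X=np.array([ray(s,a,b,56)[:2] for a,b in zip(u,v)],np.float32)
    c,sz,an=cv2.minAreaRect(X);an=np.radians(an if sz[0]>sz[1] else an+90);an=(an+np.pi)%np.pi
    return np.array(c),an,sz
E
python3 - <<'E'
from h import *
np.set_printoptions(precision=1,suppress=True)
t=np.load("top0.npz");s=np.load("scene0.npz")
# upper rail: foot of inner face (z=0), px normal points down => bright->dark: side -1
L=edges(t,(233,176),(293,181.5),0,-1,w=4);Rr=edges(t,(228,213.5),(287,219),18,1,w=4)
for n,p in(("L",L),("R",Rr)):
    c,d=line(p);print(n,c,np.arctan2(d[1],d[0]),"res",np.std((p[:,:2]-c)@[-d[1],d[0]]))
cl,dl=line(L);cr,dr=line(Rr);d=dl+dr;d/=np.linalg.norm(d);n=np.array([-d[1],d[0]])
print("ang",np.arctan2(d[1],d[0]),"sep",(cr-cl)@n)
for u,v in((294.9,180.5),(289,221.1),(308.5,178.2),(302,228.2),(231.5,175.6),(226.6,213)):
    p=ray(t,u,v,18)[:2];print((u,v),p,"along",(p-cl)@d,"left",(p-cl)@n)
# scene: crop d scale 400/150; yellow joins
k=150/400
for x,y in((643,310),(735,362),(585,487),(483,412)):
    u,v=195+(x-400)*k,225+(y-262)*k;p=ray(s,u,v,18)[:2];print("scene",(u,v),p,"along",(p-cl)@d,"left",(p-cl)@n)
mid=cl+n*((cr-cl)@n)/2;print("centre line pt",mid)
for S in(t,s):
    c,a,sz=caddy(S);print("caddy",c,np.degrees(a),sz,"along",(c-mid)@d,"left",(c-mid)@n)
c,a,sz=caddy(t);print("handle pred",c-100*np.array([np.cos(a),np.sin(a)]),ray(t,435.5,230,106))
E
```

```text
L [598.3 170.5] 1.4259895 res 4.348896710409431
R [485.7 189.5] 1.4227656 res 0.44998738712611663
ang 1.4243777 sep 114.156685
(294.9, 180.5) [587.9  74.1] along -96.86966073424782 left -3.8320851654241923
(289, 221.1) [466.4  94. ] along -94.98028685282783 left 119.28929444790539
(308.5, 178.2) [593.8  33.2] along -136.468004965204 left -15.656402699460443
(302, 228.2) [444.3  55.8] along -135.94596596280405 left 135.60236175811193
(231.5, 175.6) [607.7 263.9] along 93.75877950868907 left 4.258482064123915
(226.6, 213) [495.4 279. ] along 92.28676598289343 left 117.57361430387628
scene (286.125, 243.0) [582.3  80.3] along -91.547697523143 left 2.6408059077985833
scene (320.625, 262.5) [463.8 101.1] along -88.24566203744449 left 122.87245359159544
scene (264.375, 309.375) [485.3 296.4] along 108.04447812149687 left 130.08276892326577
scene (226.125, 281.25) [617.7 271.3] along 102.58496979400944 left -4.485883110222408
centre line pt [541.8 178.8]
caddy [ 444.4 -218.2] 77.91349792480469 (130.20008850097656, 112.25686645507812) along -407.02858930448065 left 38.45916736387471
caddy [ 394.3 -200. ] 92.39785504341125 (46.33689880371094, 141.95010375976562) along -396.2841285213394 left 90.6231734094199
handle pred [ 423.4 -316. ] [ 423.4 -321.3  106. ]
```

```bash
cat >> h.py <<'E'
from plant import *
TH=1.4240;D=np.array([np.cos(TH),np.sin(TH)]);N=np.array([-D[1],D[0]]);O=np.array([541.5,178.8])-96*D
Z=82.0
def quat(h): # tool y along -heading
    return R.from_euler("z",h-np.pi/2).as_quat() if 0 else (R.from_euler("z",h-np.pi/2)*R.from_euler("x",np.pi)).as_quat()
def tcp(x,y,dh=0.,hx=100.): # caddy pose in bay -> TCP
    h=TH+dh;p=O+x*D+y*N-hx*np.array([np.cos(h),np.sin(h)]);return [*p,Z],quat(h)
def inbay(p): q=np.array(p[:2])-O;return q@D,q@N
def st(m=""):
    o=get_obs();print(m,round(o["time_s"],1),np.round(o["ee_pos"],1),"bayF",np.round([o["contact_force"][:2]@D,o["contact_force"][:2]@N,o["contact_force"][2]],1),"M",np.round(o["moment"],2),"op",round(o["opening"],3),round(o["gripper_force"],1));return o
E
python3 - <<'E'
from h import *
h=np.radians(77.9);hp=np.array([423.4,-317.5]);q=quat(h)
for p,qq in(((*hp,180),q),((*hp,Z),q),(tcp(-90,0)),(tcp(100,0))): print(np.round(solve_ik(list(p),qq),2))
reach([*hp,180.],q);grip(0.45,30);st()
print(move_linear([*hp,Z],until_force=8,vel=120));st()
grip(0,30);st()
s=snapshot("top");cv2.imwrite("pics/g1.png",cv2.resize(s["frame"][180:270,340:480,::-1],None,fx=4,fy=4))
c,a,sz=caddy(s);print(c,np.degrees(a),sz,inbay(c))
E
```

```text
[-0.78  0.06  1.89 -0.    1.19  1.01]
[-0.78  0.2   1.95 -0.    1.    1.01]
[-0.34  0.16  1.99 -0.    0.99  1.37]
[ 0.03  0.21  1.93 -0.    1.    1.74]
 1.9 [ 423.3 -317.7  180. ] bayF [-0.  -1.4 -0. ] M [-0.05  0.04  0.04] op 0.453 0.0
False
 2.9 [ 424.  -318.1   82.8] bayF [-0.2 -0.2  0. ] M [ 0.02  0.04 -0.01] op 0.45 0.0
 3.2 [ 424.  -318.2   83. ] bayF [-0.1 -0.6  2.8] M [-0.07  0.    0.01] op 0.124 29.3
[ 444.13180542 -219.41256714] 77.70362854003905 (128.54367065429688, 112.05797576904297) (np.float64(-312.17170683497585), np.float64(38.07455426367756))
```

View pics/g1.png

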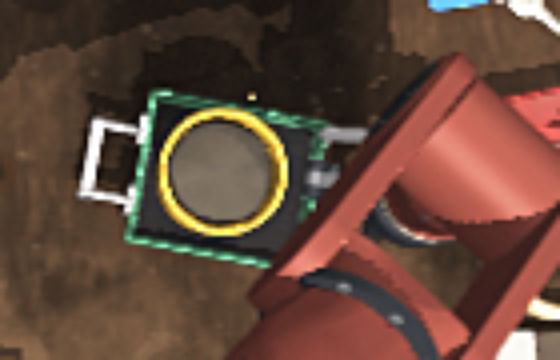

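The grip holds: the bar is between the fingers and the pot is upright. Next I roll diagonally to the centre line, then straight along the bay axis, stopping short of the mouth to check.

Run:
```python
from h import *
o=st()
for w in((-240,19,np.radians(-2)),(-175,1.5,0.),(-100,0,0.)):
    p,q=tcp(*w);move_linear(p,rot=q,vel=70);st(w)
for n in("top","scene"):
    s=snapshot(n);np.savez(n+"2.npz",**s)
    if n=="top":
        c,a,sz=caddy(s);print(c,"dh",np.degrees(a-TH),sz,inbay(c));A=cv2.resize(s["frame"][160:250,200:360,::-1],(640,360))
    else: cv2.imwrite("pics/m1s.png",cv2.resize(s["frame"][200:320,200:400,::-1],(800,480),interpolation=2))
cv2.imwrite("pics/m1.png",A)
```

```text
3.3 [ 424.  -318.2   83. ] bayF [0.  0.  1.9] M [-0.04 -0.02 -0.07] op 0.126 29.3
(-240, 19, np.float64(-0.03490658503988659)) 4.5 [ 456.4 -248.5   82.8] bayF [1.1 0.1 6.6] M [ 0.08  0.02 -0.  ] op 0.124 29.6
(-175, 1.5, 0.0) 5.6 [ 486.6 -187.1   82.8] bayF [-0.8 -0.8  6.7] M [ 0.09 -0.    0.03] op 0.125 29.6
(-100, 0, 0.0) 6.8 [ 499.4 -112.6   82.8] bayF [ 0.4 -1.6  5.5] M [ 0.08 -0.28 -0.16] op 0.129 29.8
[516.82598877   7.26659775] dh 89.67338321555826 (86.3828125, 111.85197448730469) (np.float64(-77.29757782078997), np.float64(-0.6814982484621196))
```

View pics/m1.png

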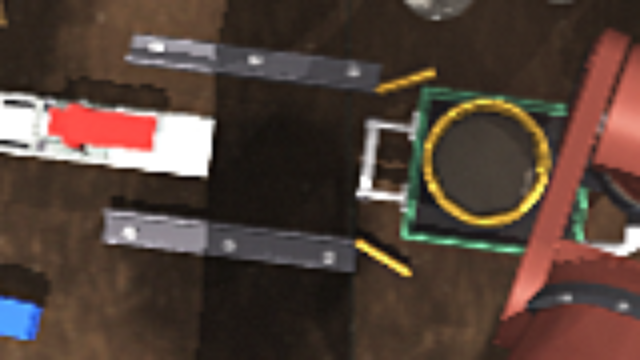

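View pics/m1s.png

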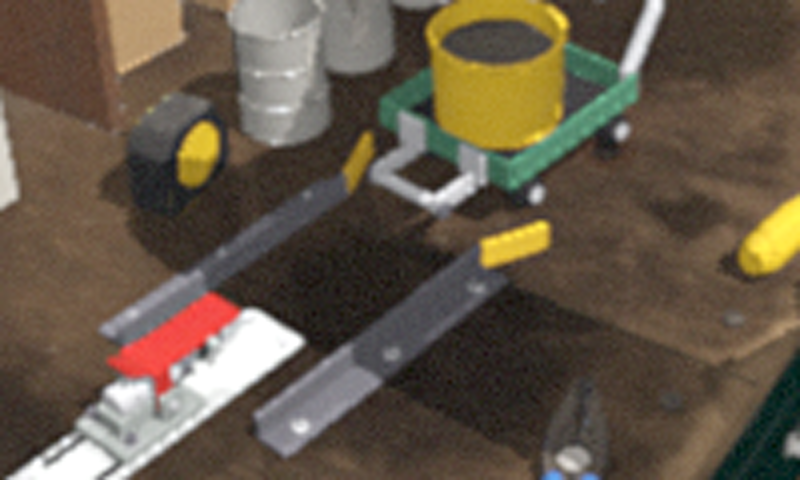

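Both views show the caddy centred at the mouth, with lateral offset about -0.7 mm, heading error about -0.3°, and the left castor hubs side-on and trailing. I'll enter slowly and watch the forces.

Run:
```python
from h import *
for x in(-70,-40,-15,5,25,45):
    p,q=tcp(x,.3,np.radians(.3));r=move_linear(p,rot=q,vel=45,until_force=6);st((x,r))
    if r: break
s=snapshot("top");c,a,sz=caddy(s);print(np.degrees(a-TH),sz,inbay(c))
cv2.imwrite("pics/m2.png",cv2.resize(s["frame"][160:250,200:360,::-1],(640,360)))
```

```text
(-70, False) 7.8 [503.9 -82.9  82.8] bayF [ 1.  -2.4  5.8] M [ 0.07 -0.33 -0.16] op 0.129 29.8
(-40, False) 8.6 [508.1 -53.2  82.8] bayF [ 0.2 -1.3  6.8] M [ 0.06 -0.21 -0.12] op 0.129 29.7
(-15, False) 9.3 [511.6 -28.4  82.7] bayF [ 1.6 -1.5  6.9] M [ 0.05 -0.25 -0.07] op 0.124 29.7
(5, False) 9.9 [514.5  -8.6  82.8] bayF [ 1.2 -1.1  6.6] M [ 0.11 -0.22 -0.04] op 0.129 29.7
(25, False) 10.5 [517.3  11.3  82.8] bayF [ 1.5 -0.4  6.5] M [ 0.1  -0.16 -0.01] op 0.127 29.7
(45, False) 11.1 [520.2  31.1  82.8] bayF [ 1.5 -1.4  6.5] M [ 0.12 -0.26  0.  ] op 0.128 29.7
-36.33266689430502 (76.84660339355469, 37.51518249511719) (np.float64(88.03807628230942), np.float64(47.84051865126939))
```

Run:
```python
from h import *
def f():
    return np.mean([get_obs()["contact_force"][:2]@D for _ in range(4)])
pause(.2);b=f();x=45;L=[];fine=False
while x<112:
    x+=.4 if fine else 2
    p,q=tcp(x,.3,np.radians(.3));move_linear(p,rot=q,vel=10 if fine else 30)
    if fine: pause(.08)
    F=b-f();o=get_obs();L.append((round(x,1),round(F,1),round(inbay(o["ee_pos"])[0]+100,1)))
    if F>1.3:fine=True
    if F>6.5 or o["time_s"]>38: break
print("base",b);print(L);st()
s=snapshot("scene");cv2.imwrite("pics/m3.png",cv2.resize(s["frame"][200:320,200:400,::-1],(800,480),interpolation=2))
```

```text
base 0.324141498277928
[(47, np.float64(1.0), np.float64(48.4)), (49, np.float64(0.6), np.float64(50.4)), (51, np.float64(-0.6), np.float64(52.4)), (53, np.float64(-0.4), np.float64(54.4)), (55, np.float64(-0.2), np.float64(56.3)), (57, np.float64(0.8), np.float64(58.4)), (59, np.float64(0.6), np.float64(60.2)), (61, np.float64(2.5), np.float64(61.7)), (61.4, np.float64(2.8), np.float64(61.8)), (61.8, np.float64(3.4), np.float64(62.1)), (62.2, np.float64(3.5), np.float64(62.5)), (62.6, np.float64(3.1), np.float64(62.9)), (63.0, np.float64(3.6), np.float64(63.2)), (63.4, np.float64(3.8), np.float64(63.6)), (63.8, np.float64(3.1), np.float64(64.0)), (64.2, np.float64(4.5), np.float64(64.4)), (64.6, np.float64(4.9), np.float64(64.8)), (65.0, np.float64(3.8), np.float64(65.2)), (65.4, np.float64(3.6), np.float64(65.5)), (65.8, np.float64(4.1), np.float64(65.9)), (66.2, np.float64(4.0), np.float64(66.3)), (66.6, np.float64(4.4), np.float64(66.7)), (67.0, np.float64(3.7), np.float64(67.0)), (67.4, np.float64(4.2), np.float64(67.4)), (67.8, np.float64(5.1), np.float64(67.8)), (68.2, np.floa
[... 487 characters left out ...]
loat64(73.3)), (73.0, np.float64(0.4), np.float64(73.7)), (73.4, np.float64(1.3), np.float64(74.2)), (73.8, np.float64(1.6), np.float64(74.7)), (74.2, np.float64(1.3), np.float64(75.2)), (74.6, np.float64(1.0), np.float64(75.7)), (75.0, np.float64(1.9), np.float64(76.0)), (75.4, np.float64(2.3), np.float64(76.3)), (75.8, np.float64(1.9), np.float64(76.5)), (76.2, np.float64(3.4), np.float64(76.6)), (76.6, np.float64(3.7), np.float64(76.7)), (77.0, np.float64(4.2), np.float64(76.9)), (77.4, np.float64(5.9), np.float64(77.0)), (77.8, np.float64(6.0), np.float64(77.2)), (78.2, np.float64(7.0), np.float64(77.3))]
 27.6 [524.7  61.3  82.9] bayF [-6.7 -1.5  8.5] M [-1.05  0.07 -0.07] op 0.128 29.9
```

View pics/m3.png

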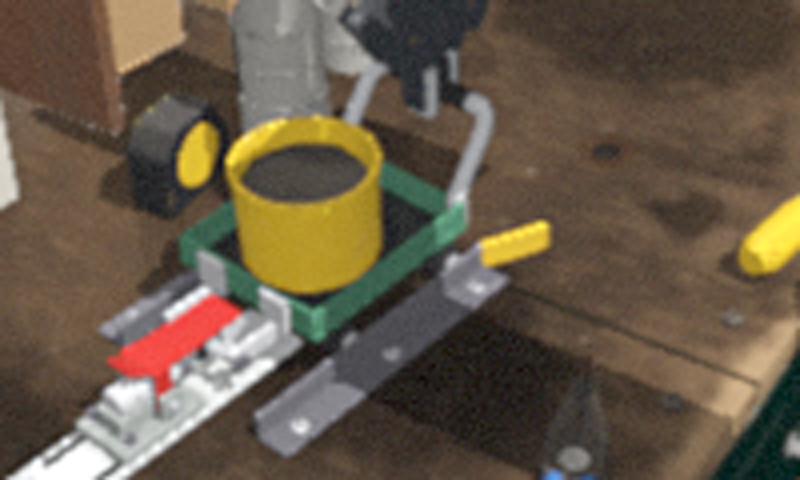

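The scene shows the nose bar under the red catch (175,335). The buffer contact was felt at about 76.3 mm. I'll press a little more, up to about 9 N, then back off slightly to test whether the catch holds.

Run:
```python
from h import *
def f(): return np.mean([get_obs()["contact_force"][:2]@D for _ in range(4)])
b=.3;x=78.2;L=[]
def go(x):
    p,q=tcp(x,.3,np.radians(.3));move_linear(p,rot=q,vel=10);pause(.08)
    F=b-f();L.append((round(x,1),round(F,1),round(inbay(get_obs()["ee_pos"])[0]+100,1)));return F
F=0
while F<8.8 and x<82: x+=.4;F=go(x)
while F>-4 and x>73: x-=.5;F=go(x)
for l in L:print(*l)
st()
```

```text
78.6 6.8 77.5
79.0 8.1 77.7
79.4 8.9 77.9
78.9 8.0 77.6
78.4 7.1 77.4
77.9 5.8 77.2
77.4 5.5 77.0
76.9 5.2 76.7
76.4 3.5 76.7
75.9 2.5 76.6
75.4 1.5 76.6
74.9 0.1 76.5
74.4 -2.5 76.5
73.9 -2.7 76.4
73.4 -4.2 76.4
 32.7 [524.4  60.4  82.8] bayF [ 4.5 -1.1  5.7] M [ 0.73 -0.25 -0.01] op 0.125 29.8
```

The nose stays at 76.5 mm under a 4 N pull, so the catch holds. I'll relax, let go and retreat.

Run:
```python
from h import *
p,q=tcp(74.9,.3,np.radians(.3));move_linear(p,rot=q,vel=10);grip(.45);st()
p[2]=230.;print(move_linear(p,vel=100,until_force=12));st()
p,q=tcp(-160,60);p[2]=260.;reach(p,q);pause(.5);st()
s=snapshot("top");c,a,sz=caddy(s);print(np.degrees(a-TH),sz,inbay(c))
A=cv2.resize(s["frame"][150:250,190:350,::-1],(640,400))
cv2.imwrite("pics/e1.png",A)
```

```text
33.4 [522.7  59.3  81. ] bayF [-0.8  0.5 -0.8] M [-0.01 -0.03  0.05] op 0.448 0.0
False
 35.0 [523.5  59.  229.1] bayF [-0.1  0.3  0.5] M [0.   0.08 0.05] op 0.451 0.0
 36.5 [ 430.2 -164.3  260. ] bayF [ 0.4  0.2 -0.3] M [ 0.01 -0.   -0.  ] op 0.447 0.0
-0.08065273414876405 (129.4738311767578, 112.11835479736328) (np.float64(75.65690465112624), np.float64(1.0301920341544497))
```

View pics/e1.png

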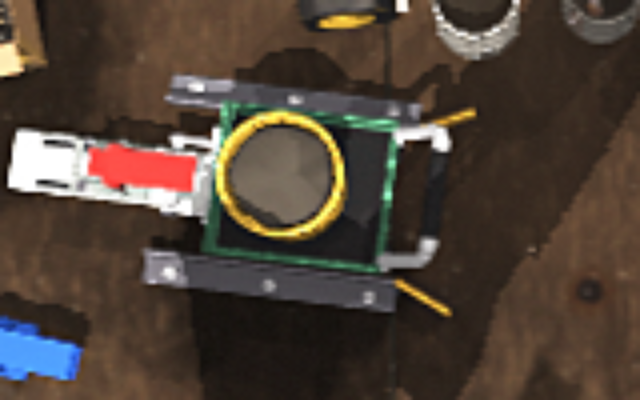

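The caddy is square (-0.1°), 1 mm off the centre line and at 75.7 mm. The pot stands upright in the tray, and the robot is clear.

```bash
python3 -c "
from plant import *
print(hand_in())"
```

```text
the job is handed in; nothing more can be done
None
```

I handed the job in: the caddy is parked square in the bay (about 0.1° and 1 mm off the centre line), the catch held its nose against a 4 N pull, the pot stands in the tray, and the robot is clear; the judge's verdict was not shown.

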